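Hold the microscope's plate clamp open at the loading stop

TASK

Get the microscope's plate holder ready so that I can drop the well plate in: slide the carriage on the stage out against its blue loading stop, then push the sprung clamp arm back by its orange thumb post, past its click, and keep holding it open. Finish while still holding the arm back with the fingers - it springs shut if let go. Do not shove the stop along its rail, and leave everything else on the bench where it stands.

Things in the scene. Friction and masses are not known exactly. Their poses are not given: they have to be found in the camera images.
- microscope: Inverted microscope, cream, 200 mm wide (x), 0.6 m long (y), fixed. Origin at bench height on the optical axis, under the stage. Its y axis points to the eyepiece head, -y to the black lamp house, z up. Black stage plate: x -100 to +100, y -155 to +95 mm, top at z 200 mm. The head stands at y above +95 mm and rises to 450 mm; nothing but the carriage stands over the stage.
- carriage (a joint): Flat aluminium plate holder (112 mm in x, 167 mm in y, top 11 mm above the stage, through pocket 87 x 129 mm) gliding on a rail at the stage's +x edge. Value in m: 0 with the pocket over the objective, grows as it slides along the microscope's -y. About 2.5 N of friction; stays where left. On the loading stop when equal to stop.
- stop (a joint): Blue loading-stop block with a brass thumbscrew (30 x 18 x 22 mm), clamped on the same rail, on the lamp-house side of the carriage's grey bearing block. Value in m, along -y: 0.035 to 0.062. It slips along the rail if pushed with more than about 45 N.
- stop_face (a point): Middle of the stop block's face that looks along the microscope's +y axis, 18 mm above the stage. Axes as the microscope's.
- bearing_face (a point): Middle of the face of the carriage's grey bearing block that looks along -y to the stop, 18 mm above the stage; lies on stop_face when the carriage is fully out. Axes as the microscope's. As the arm starts harder than the carriage glides, pushing the post along -y first moves the carriage, arm shut, until it is on the stop.
- clamp (a joint): Sprung arm along x on the lamp-house end of the carriage: dark bar on an upright pivot, white roller half-way, orange post near its robot-side end. In rad: 0 shut (rest), grows as the post swings along the microscope's -y (anticlockwise from above) to a solid stop at 0.42. Push on the post: 6 N to start, some 16 N at 0.18 where a brass pawl rises, click at 0.26, 6 N after it, 9 N at 0.38.
- post (a point): Orange thumb post, an upright pin 12 mm in diameter, 34 mm tall; this point is on its axis half-way up, 37 mm above the stage. The arm's bar under it has its top 20 mm above the stage. Free on all sides. Its x axis points along the arm to the pivot.
- clamp_pivot (a point): The arm's vertical pivot axis, at the height of post, 71 mm from it along the arm.
- wellplate: Bystander: lidded clear well plate, 86 x 128 x 19 mm, on the bench at the robot's side of the microscope; origin under its centre.
- dish: Bystander: 60 mm culture dish, 15 mm tall, on the bench beyond the microscope; origin under its centre.
- oil_bottle: Bystander: small amber bottle, 28 mm in diameter, 62 mm tall, on the bench at the robot's side of the microscope; origin under its centre.
- slide_box: Bystander: blue slide box, 90 x 100 x 30 mm, on the bench beyond the microscope; origin under its centre.
- media_bottle: Bystander: red bottle with a white cap, 68 mm in diameter, 150 mm tall, on the bench beside the lamp house, on the robot's side; origin under its centre.
- ethanol_jar: Bystander: white jar with a blue lid, 60 mm in diameter, 90 mm tall, on the bench beside the eyepiece end of the microscope, on the robot's side; origin under its centre.

How it is judged:
By the outcome, as a careful person would: the job done as asked, in the order asked, and still so for the second after the job is handed in, while the arm keeps its last pose, push and grip.
It also fails if it takes over 35 s, if anything falls off the work surface, if the arm or the gripper's body presses on something with over 40 N, if the wrist force passes 120 N, or if a joint passes its speed limit or range.

ROBOT

A 7-joint arm with a two-finger parallel gripper is mounted at the origin on the work surface. World frame = base frame: x ahead of the robot, y to its left, z up, the work surface at z = 0. Lengths are in m, angles in rad, forces in N, time in s.
With the tool pointing down it reaches from about 0.4 to 0.85 m from the base axis. Payload 4.5 kg.
Tool frame: the origin (TCP) lies on the centre line of the jaws, within the pads' length; the fingertips stand 25 mm ahead of it and the grasp point (between the pads) lies 6 mm ahead of it; z points along the fingers, y is the direction in which the jaws open and shut (so a half turn about z gives the same grasp; the last joint's range is limited). The gripper opens to 88 mm and grips with 3 to 60 N. Pads are 18 mm wide; open, the fingers measure 123 mm over their backs; the gripper's body (75 mm by 187 mm) begins 45 mm behind the grasp point.
Start: joints at [1.367, 0.689, -0.195, 1.565, 0.157, 0.902, -0.215], TCP at [0.147, -0.607, 0.264] pointing down, gripper open.
Joint ranges: [-3.01, 3.01], [-0.46, 2.08], [-1.47, 1.51], [0.13, 2.56], [-1, 4.14], [0.04, 2.09], [-2.66, 2.66]. Speed limits (rad/s): [2.57, 2.57, 3.14, 3.14, 3.14, 3.14, 3.14].

INTERFACE

Orientations are given as a unit quaternion [x, y, z, w].
In Python, from plant import r, eyes gives the robot as it stands.
- The arm moves only by the tool servo_tool, never from a script. Its argument "deltas" is a list of rows, each an object of numbers: "dx", "dy", "dz": the shift along the tool's x, y, z in units of 60 mm (1.0 is 60 mm); "ax", "ay", "az": the turn, a rotation vector about the tool's x, y, z in units of 6 degrees (1.0 is 6 degrees); "hand": the finger opening in mm, from 0 to 88.1. A call has 1 to 10 rows; each row is the pose to reach, as a shift and turn from the pose commanded when the call began, along the tool's axes at that moment; what a row does not reach only later rows make up. A row lasts 1/8 s, in which the tool goes at most 62.5 mm and 10.7 degrees, less where a joint would pass 70% of its speed; a pose out of reach is approached as far as the arm can. A call with a gripper value outside its range is refused whole. The fingers move at their own pace and stop on an object; "newtons" is the grip in N (left out, the last holds). Time passes only in rows, so rows that repeat a pose let the fingers close. It gives the time, the measured TCP pose, the force and the opening at its end, in the units of the state.
- r.get_state(): the state, without advancing time (a new reading comes with each control period).
- eyes.snapshot(name): name is "scene" or "side" or "wrist"; returns (picture, depth): 400x640x3 uint8, red, green, blue; 400x640 float32, m along the optical axis (not along the pixel's ray), 0 where there is no reading.
- eyes.camera_model(name): a dict with "fx", "fy", "cx", "cy" (pixels), "k1" (the pictures are not rectified: a ray, as slopes to the right and down, at radius r is drawn at 1 + k1 r^2 times it, then the intrinsics apply), "pose" (4x4, takes a point from camera to world coordinates). Camera axes: x right, y up, looking along -z (the intrinsics and any distortion apply to the point x, -y, -z); pixel columns grow to the right and rows downward; lengths in m; the calibration is good to about 2 mm. A picture is of the moment at which its call begins: read the wrist's pose just before it. camera_model takes no time and is no camera call; for the wrist camera it gives the pose at the moment of the call.
- r.finish_job(): hands the job in, once; it reports no verdict.
The state is a dict: "clock": time; "q": joint angles; "qd": joint speeds; "joint_torque": joint torques, N m; "tool_pos": TCP position; "eef_rot": TCP orientation; "contact_force": force on the tool from outside, world axes, zero at the start; "moment": the same for the moment, N m; "opening": opening from 0.0 (shut) to 1.0 (fully open).
Only numpy, scipy, OpenCV 4.12 (cv2) and the standard library are available. Lean on these libraries where they do the work, as an engineer would, in place of code of your own. Each camera call takes 0.05 s, during which the arm holds its last target.

## Working session

There is one attempt and no reset: what is moved stays moved. The work goes in short steps, Python scripts to look and compute and a tool call to move; the robot and the scene stay as the last step left them, time stands still between calls to the robot, and variables do not carry over. Pictures are saved under pics/ and viewed, and the job is handed in when it is done.

Besides the shell and the picture viewer there is one more tool, called as name(argument=value, ...) on one line, values as JSON. servo_tool: Moves the arm, as the interface text tells. Its arguments: {"type":"object","properties":{"deltas":{"type":"array","items":{"type":"object","properties":{"dx":{"type":"number"},"dy":{"type":"number"},"dz":{"type":"number"},"ax":{"type":"number"},"ay":{"type":"number"},"az":{"type":"number"},"hand":{"type":"number"}}}},"newtons":{"type":"number"}},"required":["deltas"]}

```bash
ls; mkdir -p pics
cat > h.py <<'E'
import numpy as np, cv2
from plant import r, eyes
def snap(n,f):
    m=eyes.camera_model(n); p,d=eyes.snapshot(n)
    cv2.imwrite('pics/'+f+'.png',p[:,:,::-1]); np.savez('pics/'+f+'.npz',p=p,d=d,**{k:np.array(v) for k,v in m.items()})
def load(f): return np.load('pics/'+f+'.npz')
def ray(m,u,v):
    K=np.array([[m['fx'],0,m['cx']],[0,m['fy'],m['cy']],[0,0,1]],float)
    s=cv2.undistortPoints(np.array([[[u,v]]],float),K,np.array([float(m['k1']),0,0,0]))[0,0]
    # forward: scale 1+k1 r^2 as in OpenCV
    P=m['pose']; return P[:3,3],P[:3,:3]@np.array([s[0],-s[1],-1])
def pt(m,u,v,d=None):
    if d is None:
        w=m['d'][int(v)-1:int(v)+2,int(u)-1:int(u)+2]; d=np.median(w[w>0])
    o,k=ray(m,u,v); return o+k*d
def atz(m,u,v,z):
    o,k=ray(m,u,v); return o+k*(z-o[2])/k[2]
def crop(f,x0,y0,x1,y1,s,g):
    p=cv2.imread('pics/'+f+'.png')[y0:y1,x0:x1]; cv2.imwrite('pics/'+g+'.png',cv2.resize(p,None,fx=s,fy=s,interpolation=cv2.INTER_CUBIC))
E
python3 - <<'E'
from h import *
snap('scene','s0');snap('side','d0');snap('wrist','w0')
s=r.get_state();print(s)
for n in('scene','side'):print(eyes.camera_model(n))
E
```

```text
pics
{'clock': 0.15, 'q': array([ 1.3667608 ,  0.68983424, -0.19450411,  1.56604043,  0.15729768,
        0.90253578, -0.21512655]), 'qd': array([ 0.00045894, -0.00084974, -0.00020765, -0.00258859,  0.00144373,
       -0.00091305,  0.00015325]), 'joint_torque': array([-1.15494058e-03, -5.27863669e+01, -1.26854092e+00, -1.53586829e+01,
       -5.25276863e-02,  3.87239692e-03,  1.09015471e-04]), 'tool_pos': array([ 0.14710362, -0.60699855,  0.26308412]), 'eef_rot': array([ 9.92936679e-01,  1.18643334e-01, -1.42267871e-04, -7.00754987e-04]), 'contact_force': array([ 0.41429738, -0.98588284, -0.44463389]), 'moment': array([0.00757762, 0.04020541, 0.00179404]), 'opening': 0.9983209595382933}
{'fx': 380.3249705006616, 'fy': 380.3249705006616, 'cx': 317.8288622839705, 'cy': 194.23556076899538, 'k1': 0.00420293834082096, 'pose': array([[-0.96104743, -0.2481332 ,  0.12172818,  0.70292626],
       [ 0.27626552, -0.84957903,  0.44932486,  0.38081057],
       [-0.00807471,  0.4654518 ,  0.8850364 ,  0.97841526],
       [ 0.        ,  0.        ,  0.        ,  1.        ]])}
{'fx': 465.5621255323294, 'fy': 465.5621255323294, 'cx': 315.2499639685412, 'cy': 202.30329531784315, 'k1': 0.020857574031406544, 'pose': array([[ 0.97597402,  0.1252977 , -0.17825599,  0.32487848],
       [-0.21764422,  0.52201338, -0.82470178, -1.13466664],
       [-0.01028122,  0.8436839 ,  0.53674182,  0.89566865],
       [ 0.        ,  0.        ,  0.        ,  1.        ]])}
```

View pics/s0.png

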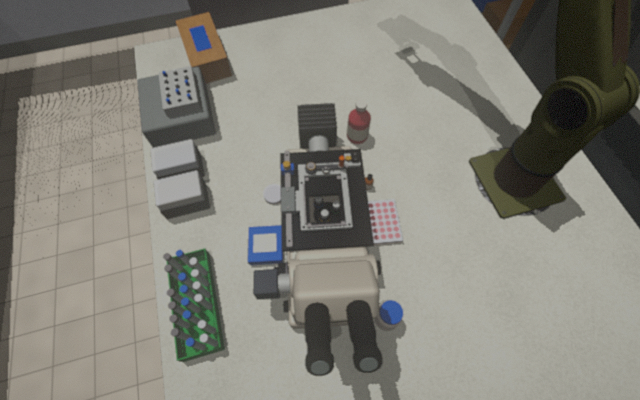

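View pics/d0.png

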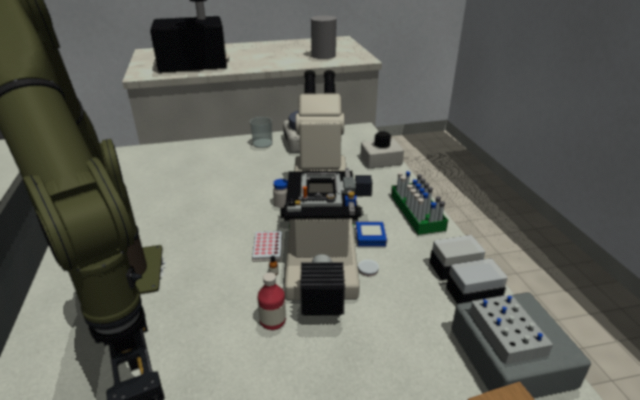

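View pics/w0.png

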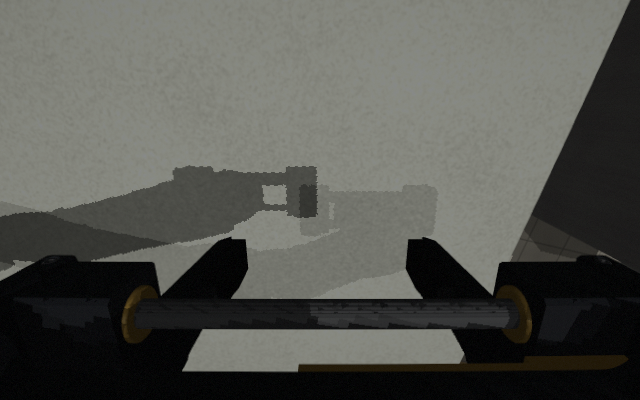

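Run:
```python
from h import *
crop('s0',260,130,400,260,5.5,'s0c'); crop('d0',260,150,400,240,5.5,'d0c')
```

```text
(no output)
```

View pics/s0c.png

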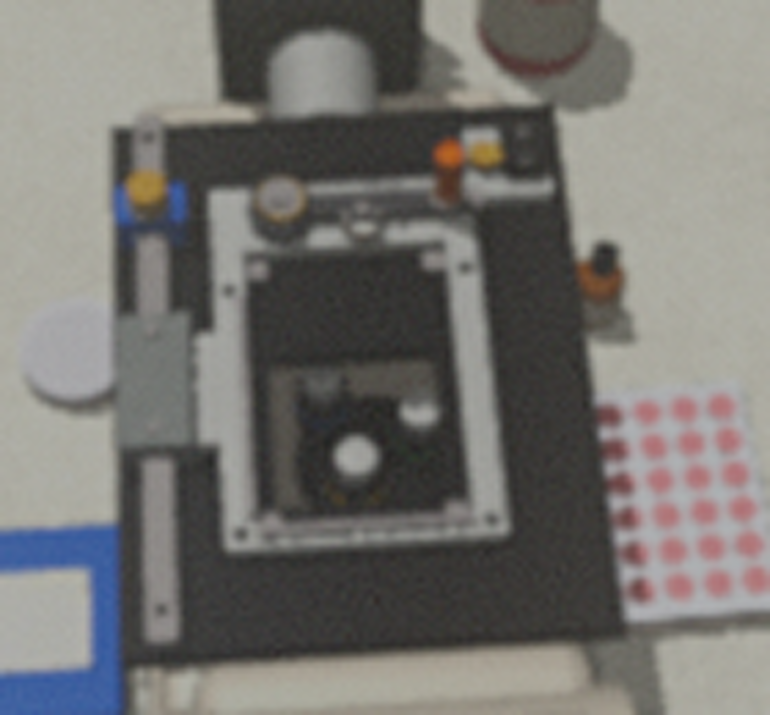

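View pics/d0c.png

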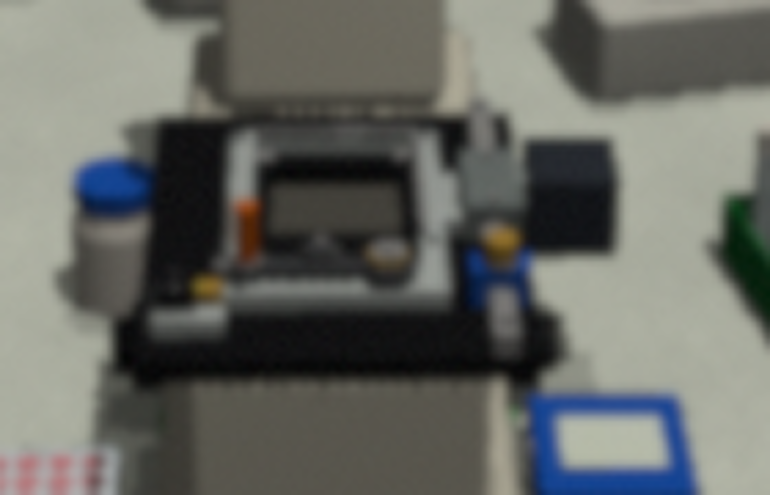

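Run:
```python
from h import *
m=load('s0')
c=lambda x,y:(260+x/5.5-.4,130+y/5.5-.4)
print('corners')
C={}
for n,x,y in (('+x-y',115,130),('-x-y',552,105),('-x+y',625,635),('+x+y',122,662)):
    C[n]=atz(m,*c(x,y),0.2); print(n,C[n], )
for n,x,y,z in (('posttop',449,152,.254),('pivot',280,195,None),('stopscrew',147,185,None),('roller',362,222,None),('bearing edge',155,316,.23),('stop+yedge',150,236,.21)):
    p=c(x,y); print(n,atz(m,*p,z) if z else pt(m,*p), pt(m,*p))
for n,x,y in(('stage',545,400),('stage2',180,600),('stop top',165,205),('bearing',155,380),('frame',235,400),('frame bot',340,530)): print(n,pt(m,*c(x,y)))
# fit stage rect
from scipy.optimize import least_squares
M={'+x-y':(.1,-.155),'-x-y':(-.1,-.155),'-x+y':(-.1,.095),'+x+y':(.1,.095)}
def f(q):
    R=np.array([[np.cos(q[2]),-np.sin(q[2])],[np.sin(q[2]),np.cos(q[2])]])
    return np.concatenate([R@np.array(M[k])+q[:2]-C[k][:2] for k in M])
b=min((least_squares(f,[.6,-.1,a]) for a in(0,1.5,3,-1.5)),key=lambda s:s.cost);print(b.x,b.fun.round(4))
```

```text
corners
+x-y [ 0.6523623  -0.14929449  0.2       ]
-x-y [ 0.46111428 -0.10717597  0.2       ]
-x+y [0.51532694 0.1382058  0.2       ]
+x+y [0.70758592 0.09392197 0.2       ]
posttop [ 0.52617833 -0.06316234  0.254     ] [ 0.52599112 -0.06363258  0.25323272]
pivot [ 0.59485216 -0.07866092  0.2278378 ] [ 0.59485216 -0.07866092  0.2278378 ]
stopscrew [ 0.64822582 -0.09417541  0.23588281] [ 0.64822582 -0.09417541  0.23588281]
roller [ 0.56497964 -0.05750328  0.2255    ] [ 0.56497964 -0.05750328  0.2255    ]
bearing edge [ 0.65977151 -0.03560877  0.23      ] [ 0.65932584 -0.03990921  0.22227098]
stop+yedge [ 0.65125403 -0.08531497  0.21      ] [ 0.65152911 -0.08283353  0.2140907 ]
stage [0.51198781 0.03180939 0.19987723]
stage2 [0.6795125  0.07580048 0.20138888]
stop top [ 0.64299747 -0.0853985   0.23122432]
bearing [ 0.66649891 -0.01082761  0.2227755 ]
frame [0.6367483  0.00186297 0.21230704]
frame bot [0.61189939 0.07007014 0.21452064]
[ 0.59066844  0.02318583 -0.22082652] [ 0.0019 -0.0007 -0.002   0.001  -0.0014 -0.0004  0.0015  0.0001]
```

```bash
cat >> h.py <<'E'
T0=np.array([.5907,.0232]);TH=-.2208
def tom(p):
    c,s=np.cos(TH),np.sin(TH);d=np.array(p[:2])-T0;return np.array([c*d[0]+s*d[1],-s*d[0]+c*d[1],p[2]]).round(4)
def tow(x,y):
    c,s=np.cos(TH),np.sin(TH);return np.array([c*x-s*y,s*x+c*y])+T0
E
python3 - <<'E'
from h import *
m=load('s0')
c=lambda x,y:(260+x/5.5-.4,130+y/5.5-.4)
for n,x,y in (('post',449,152),('pawl',486,150),('pawl2',486,160),('bracket',525,187),('bracket2',485,187),('wh',480,133),('blk',525,140),('blk2',525,155),('tube',320,75),('lamp',320,10),('redb',540,40)): print(n,tom(pt(m,*c(x,y))))
m=load('d0')
c=lambda x,y:(260+x/5.5-.4,150+y/5.5-.4)
for n,x,y in (('posttop',247,205),('post',247,240),('pawl',207,285),('bracket',190,318),('blk',170,290),('stopscrew',500,240),('stop',500,285)): print(n,tom(pt(m,*c(x,y))))
print(tow(-.044,-.098))
E
```

```text
post [-0.0441 -0.0989  0.2532]
pawl [-0.0637 -0.1211  0.2192]
pawl2 [-0.0632 -0.116   0.2191]
bracket [-0.0798 -0.1066  0.2105]
bracket2 [-0.0624 -0.1074  0.2111]
wh [-0.0642 -0.1423  0.2006]
blk [-0.0805 -0.1228  0.2227]
blk2 [-0.0798 -0.1155  0.2222]
tube [ 0.0021 -0.2386  0.1155]
lamp [ 2.000e-04 -2.673e-01  1.307e-01]
redb [-0.122  -0.3049  0.0437]
posttop [-0.0432 -0.0954  0.2507]
post [-0.0433 -0.1051  0.2363]
pawl [-0.0634 -0.1156  0.2168]
bracket [-0.0713 -0.1343  0.2095]
blk [-0.0811 -0.1266  0.221 ]
stopscrew [ 0.082  -0.1046  0.2349]
stop [ 0.0821 -0.1121  0.2132]
[ 0.5263052  -0.06278436]
```

```bash
cat >> h.py <<'E'
from scipy.spatial.transform import Rotation as Ro
RT=Ro.from_euler('z',TH-np.pi/2+np.pi/2)*Ro.from_matrix(np.diag([-1,-1,1.])@np.diag([1,-1,-1.])) # tool z down
def delta(p):
    s=r.get_state(); R=Ro.from_quat(s['eef_rot'])
    d=R.inv().apply(np.array(p)-s['tool_pos'])/.06
    # target: tool y = -microscope y or + ; choose nearest
    best=None
    for k in(0,np.pi):
        t=Ro.from_euler('z',TH+k)*Ro.from_matrix(np.diag([1,-1,-1.]))
        a=(R.inv()*t).as_rotvec()
        if best is None or np.linalg.norm(a)<np.linalg.norm(best): best=a
    print('d',d.round(3),'a',(np.degrees(best)/6).round(3),'t',s['clock'],'pos m',tom(s['tool_pos']),'F',s['contact_force'].round(2),'open',round(s['opening']*88.1,1))
E
python3 -c "
from h import *
delta([.5263,-.0628,.315])"
```

```text
d [ 8.279 -7.327 -0.856] a [-1.30e-02  4.00e-03  4.38e+00] t 0.15 pos m [-0.2948 -0.7121  0.2631] F [ 0.41 -0.99 -0.44] open 88.0
```

servo_tool(deltas=[{"dx":0.4,"dy":-0.35,"dz":-0.85,"az":1,"hand":45},{"dx":8.28,"dy":-7.33,"dz":-0.86,"az":4.38,"hand":45},{"dx":8.28,"dy":-7.33,"dz":-0.86,"az":4.38,"hand":45},{"dx":8.28,"dy":-7.33,"dz":-0.86,"az":4.38,"hand":45},{"dx":8.28,"dy":-7.33,"dz":-0.86,"az":4.38,"hand":45},{"dx":8.28,"dy":-7.33,"dz":-0.86,"az":4.38,"hand":45},{"dx":8.28,"dy":-7.33,"dz":-0.86,"az":4.38,"hand":45},{"dx":8.28,"dy":-7.33,"dz":-0.86,"az":4.38,"hand":45},{"dx":8.28,"dy":-7.33,"dz":-0.86,"az":4.38,"hand":45},{"dx":8.28,"dy":-7.33,"dz":-0.86,"az":4.38,"hand":45}])

```text
schema error: expected keys dx, dy, dz, ax, ay, az, hand
```

servo_tool(deltas=[{}])

```text
schema error: expected keys dx, dy, dz, ax, ay, az, hand
```

```bash
python3 -c "
from h import *
delta([.5263,-.0628,.315])"
```

```text
d [ 8.279 -7.327 -0.856] a [-1.30e-02  4.00e-03  4.38e+00] t 0.15 pos m [-0.2948 -0.7121  0.2631] F [ 0.41 -0.99 -0.44] open 88.0
```

servo_tool(deltas=[{"dx":0.4,"dy":-0.35,"dz":-0.85,"ax":0,"ay":0,"az":1,"hand":45},{"dx":8.28,"dy":-7.33,"dz":-0.86,"ax":0,"ay":0,"az":4.38,"hand":45},{"dx":8.28,"dy":-7.33,"dz":-0.86,"ax":0,"ay":0,"az":4.38,"hand":45},{"dx":8.28,"dy":-7.33,"dz":-0.86,"ax":0,"ay":0,"az":4.38,"hand":45},{"dx":8.28,"dy":-7.33,"dz":-0.86,"ax":0,"ay":0,"az":4.38,"hand":45},{"dx":8.28,"dy":-7.33,"dz":-0.86,"ax":0,"ay":0,"az":4.38,"hand":45},{"dx":8.28,"dy":-7.33,"dz":-0.86,"ax":0,"ay":0,"az":4.38,"hand":45},{"dx":8.28,"dy":-7.33,"dz":-0.86,"ax":0,"ay":0,"az":4.38,"hand":45},{"dx":8.28,"dy":-7.33,"dz":-0.86,"ax":0,"ay":0,"az":4.38,"hand":45},{"dx":8.28,"dy":-7.33,"dz":-0.86,"ax":0,"ay":0,"az":4.38,"hand":45}])

```text
clock: 1.4
tool_pos: [0.4878, -0.118, 0.3152]
eef_rot: [0.994, -0.11, 0.0, 0.0]
contact_force: [0.5, 0.3, -0.7]
opening: 0.508
```

```bash
python3 -c "
from h import *
delta([.5263,-.0628,.315])"
```

```text
d [ 0.425 -1.037  0.004] a [ 0.003 -0.    -0.001] t 1.4 pos m [-0.0695 -0.1603  0.3152] F [ 0.51  0.34 -0.74] open 44.8
```

servo_tool(deltas=[{"dx":0.4,"dy":-1.0,"dz":0,"ax":0,"ay":0,"az":0,"hand":45},{"dx":0.4,"dy":-1.0,"dz":0,"ax":0,"ay":0,"az":0,"hand":45},{"dx":0.4,"dy":-1.0,"dz":0,"ax":0,"ay":0,"az":0,"hand":45}])

```text
clock: 1.78
tool_pos: [0.523, -0.0667, 0.3149]
eef_rot: [0.994, -0.11, -0.001, 0.0]
contact_force: [0.2, -0.3, 0.5]
opening: 0.509
```

```bash
python3 -c "
from h import *
snap('wrist','w1');snap('side','d1');snap('scene','s1')
crop('d1',240,100,400,220,5,'d1c');crop('s1',260,120,400,240,5,'s1c')
delta([.5263,-.0628,.2485])"
```

```text
d [ 0.04  -0.105  1.112] a [ 0.011  0.006 -0.031] t 1.925 pos m [-0.0464 -0.1042  0.3152] F [ 0.19 -0.42 -0.4 ] open 44.7
```

View pics/w1.png

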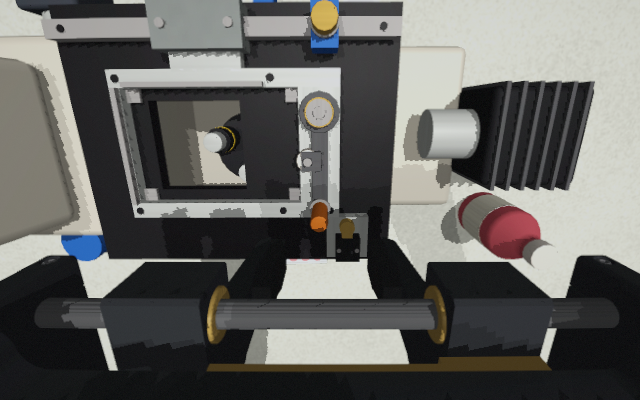

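View pics/d1c.png

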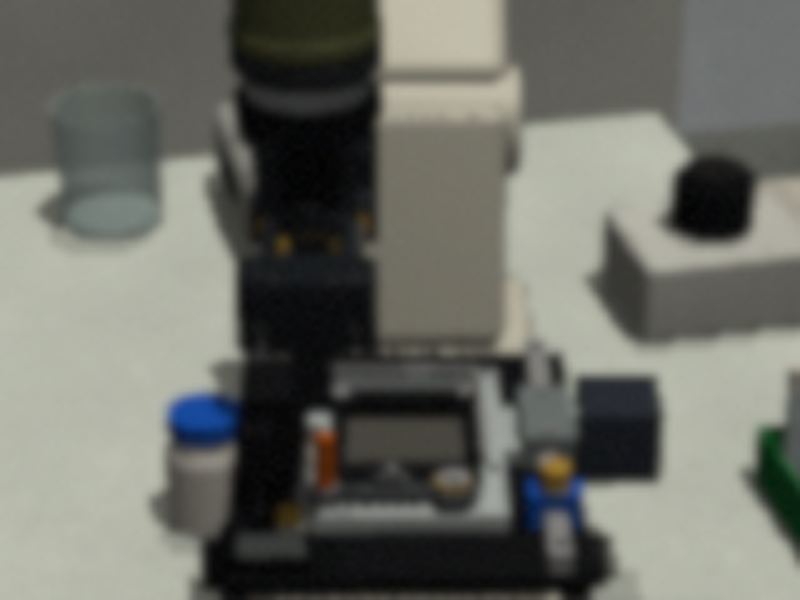

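View pics/s1c.png

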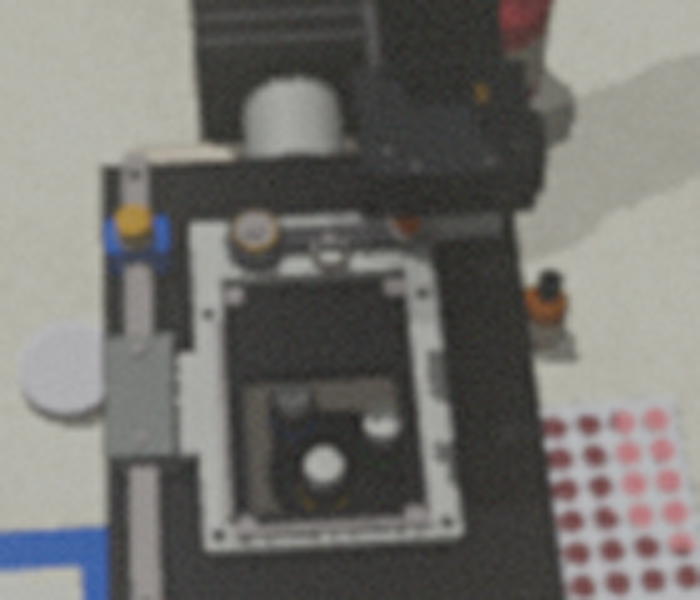

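The wrist view shows the post's top at (319,226), the pivot at (319,112), the bearing block's right edge near (242,25) and the stop's left edge near (311,40).

```bash
python3 -c "
from h import *
m=load('w1')
for n,u,v in(('post',319,225),('pivot',319,112),('bear',238,20),('stop',315,46),('pawl',347,228),('blk',347,245),('roller',308,161)): print(n,tom(pt(m,u,v)))
print(tom(atz(m,319,225,.254)), tom(atz(m,242,20,.2228)),tom(atz(m,311,46,.21)),tom(atz(m,309,5,.222)))
crop('w1',180,0,420,260,3,'w1c')"
```

```text
post [-0.0442 -0.0963  0.255 ]
pivot [ 0.0274 -0.0963  0.2304]
bear [ 0.0842 -0.0444  0.2228]
stop [ 0.0688 -0.0938  0.2237]
pawl [-0.0607 -0.1176  0.221 ]
blk [-0.0739 -0.1177  0.2243]
roller [-0.0059 -0.0882  0.2295]
[-0.0446 -0.0963  0.254 ] [ 0.0842 -0.047   0.2228] [ 0.0713 -0.0905  0.21  ] [ 0.0928 -0.0901  0.222 ]
```

View pics/w1c.png

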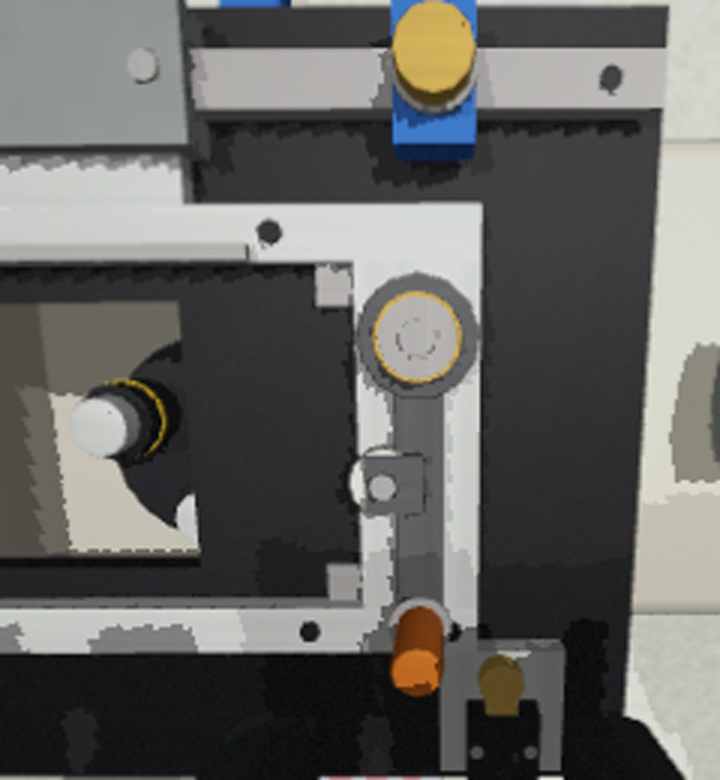

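servo_tool(deltas=[{"dx":0.035,"dy":-0.12,"dz":0,"ax":0,"ay":0,"az":0,"hand":45},{"dx":0.035,"dy":-0.12,"dz":0.4,"ax":0,"ay":0,"az":0,"hand":45},{"dx":0.035,"dy":-0.12,"dz":0.7,"ax":0,"ay":0,"az":0,"hand":45},{"dx":0.035,"dy":-0.12,"dz":0.95,"ax":0,"ay":0,"az":0,"hand":45},{"dx":0.035,"dy":-0.12,"dz":1.08,"ax":0,"ay":0,"az":0,"hand":45},{"dx":0.035,"dy":-0.12,"dz":1.08,"ax":0,"ay":0,"az":0,"hand":45},{"dx":0.035,"dy":-0.12,"dz":1.08,"ax":0,"ay":0,"az":0,"hand":45}])

```text
clock: 2.8
tool_pos: [0.5276, -0.0599, 0.251]
eef_rot: [0.994, -0.11, 0.001, -0.0]
contact_force: [-0.1, 0.1, 0.8]
opening: 0.515
```

```bash
python3 -c "
from h import *
snap('wrist','w2');snap('side','d2')
crop('d2',240,130,400,230,5,'d2c')
w=tow(-.0443,-.097);delta([*w,.25])"
```

```text
d [-0.015  0.035  0.018] a [-0.002 -0.013 -0.002] t 2.9 pos m [-0.0434 -0.0949  0.2511] F [0.9  0.56 1.2 ] open 45.1
```

View pics/w2.png

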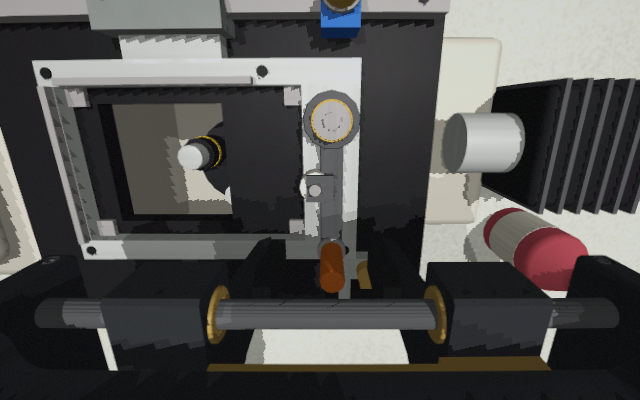

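View pics/d2c.png

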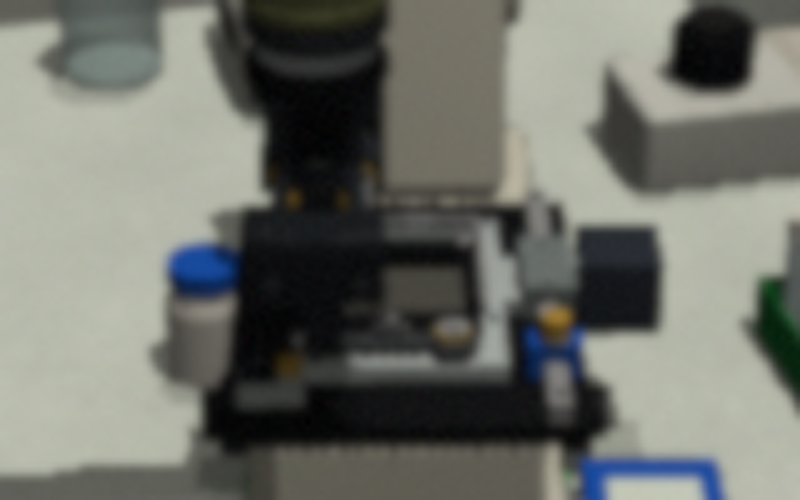

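servo_tool(deltas=[{"dx":-0.01,"dy":0.03,"dz":0,"ax":0,"ay":0,"az":0,"hand":20},{"dx":-0.01,"dy":0.03,"dz":0,"ax":0,"ay":0,"az":0,"hand":5},{"dx":-0.01,"dy":0.03,"dz":0,"ax":0,"ay":0,"az":0,"hand":5},{"dx":-0.01,"dy":0.03,"dz":0,"ax":0,"ay":0,"az":0,"hand":5},{"dx":-0.01,"dy":0.03,"dz":0,"ax":0,"ay":0,"az":0,"hand":5},{"dx":-0.01,"dy":0.03,"dz":0,"ax":0,"ay":0,"az":0,"hand":5}], newtons=30)

```text
clock: 3.65
tool_pos: [0.5262, -0.0616, 0.2505]
eef_rot: [0.994, -0.11, -0.0, 0.0]
contact_force: [-0.4, -1.2, 1.6]
opening: 0.122
```

```bash
python3 -c "
from h import *
w=tow(-.0443,-.135);delta([*w,.25])"
```

```text
d [0.002 0.636 0.008] a [ 0.002 -0.    -0.002] t 3.65 pos m [-0.0444 -0.0969  0.2505] F [-0.35 -1.19  1.63] open 10.7
```

servo_tool(deltas=[{"dx":0,"dy":0.1,"dz":0,"ax":0,"ay":0,"az":0,"hand":5},{"dx":0,"dy":0.2,"dz":0,"ax":0,"ay":0,"az":0,"hand":5},{"dx":0,"dy":0.3,"dz":0,"ax":0,"ay":0,"az":0,"hand":5},{"dx":0,"dy":0.4,"dz":0,"ax":0,"ay":0,"az":0,"hand":5},{"dx":0,"dy":0.5,"dz":0,"ax":0,"ay":0,"az":0,"hand":5},{"dx":0,"dy":0.58,"dz":0,"ax":0,"ay":0,"az":0,"hand":5},{"dx":0,"dy":0.63,"dz":0,"ax":0,"ay":0,"az":0,"hand":5},{"dx":0,"dy":0.63,"dz":0,"ax":0,"ay":0,"az":0,"hand":5}])

```text
clock: 4.65
tool_pos: [0.5178, -0.0992, 0.2505]
eef_rot: [0.994, -0.111, 0.0, 0.0]
contact_force: [0.3, -0.4, 0.2]
opening: 0.122
```

```bash
python3 -c "
from h import *
w=tow(-.0443,-.141);delta([*w,.25]);snap('wrist','w3');snap('scene','s3');crop('s3',260,130,400,250,5,'s3c')"
```

```text
d [0.001 0.094 0.008] a [ 0.009 -0.001 -0.009] t 4.65 pos m [-0.0443 -0.1354  0.2505] F [ 0.25 -0.39  0.17] open 10.7
```

View pics/w3.png

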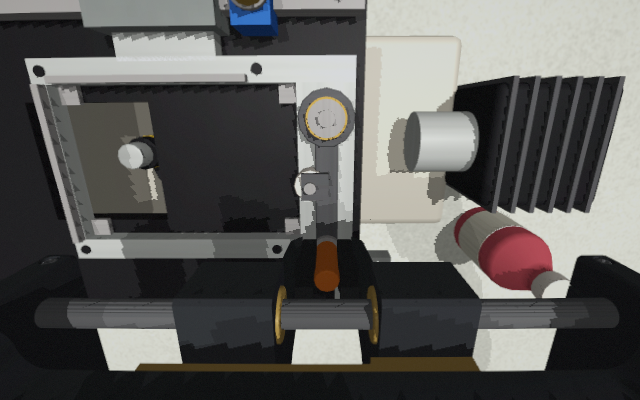

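View pics/s3c.png

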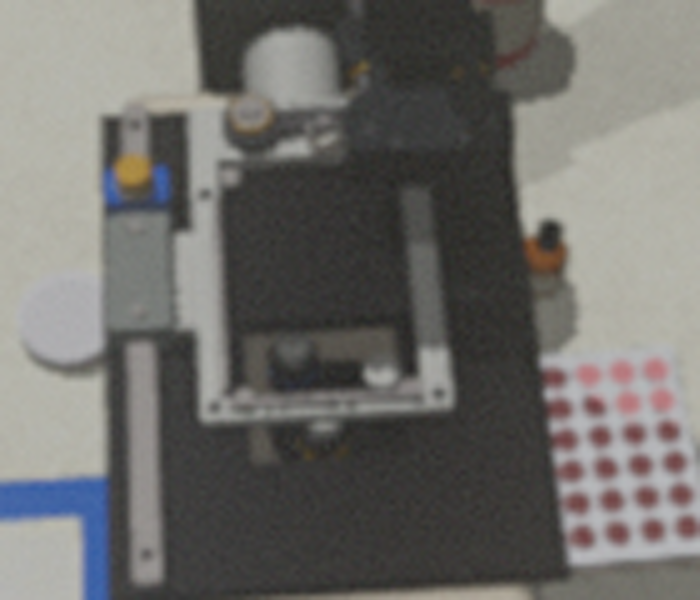

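servo_tool(deltas=[{"dx":0,"dy":0.03,"dz":0,"ax":0,"ay":0,"az":0,"hand":5},{"dx":0,"dy":0.06,"dz":0,"ax":0,"ay":0,"az":0,"hand":5},{"dx":0,"dy":0.06,"dz":0,"ax":0,"ay":0,"az":0,"hand":5}])

```text
clock: 5.12
tool_pos: [0.5172, -0.1018, 0.2505]
eef_rot: [0.994, -0.11, 0.0, -0.0]
contact_force: [-0.0, 0.4, 0.3]
opening: 0.122
```

servo_tool(deltas=[{"dx":0,"dy":0.03,"dz":0,"ax":0,"ay":0,"az":0,"hand":5},{"dx":0,"dy":0.03,"dz":0,"ax":0,"ay":0,"az":0,"hand":5}])

```text
clock: 5.38
tool_pos: [0.5168, -0.1038, 0.2505]
eef_rot: [0.994, -0.11, 0.0, 0.0]
contact_force: [1.8, 2.1, 0.6]
opening: 0.124
```

servo_tool(deltas=[{"dx":0,"dy":0.03,"dz":0,"ax":0,"ay":0,"az":0,"hand":5},{"dx":0,"dy":0.03,"dz":0,"ax":0,"ay":0,"az":0,"hand":5}])

```text
clock: 5.62
tool_pos: [0.5163, -0.1057, 0.2505]
eef_rot: [0.994, -0.11, 0.0, 0.0]
contact_force: [1.2, 1.8, -0.4]
opening: 0.123
```

```bash
python3 -c "
from h import *
w=tow(-.0443,-.141);delta([*w,.25]);snap('wrist','w4')"
```

```text
d [ 0.    -0.017  0.008] a [ 0.003 -0.002 -0.004] t 5.625 pos m [-0.0443 -0.142   0.2505] F [ 1.24  1.83 -0.41] open 10.8
```

View pics/w4.png

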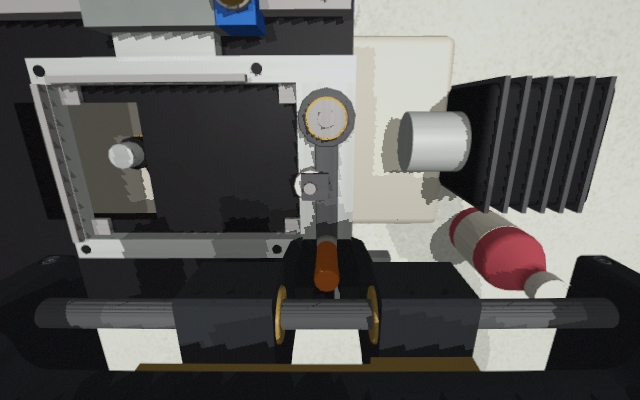

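servo_tool(deltas=[{"dx":0,"dy":0.02,"dz":0,"ax":0,"ay":0,"az":0,"hand":5},{"dx":0,"dy":0.02,"dz":0,"ax":0,"ay":0,"az":0,"hand":5}])

```text
clock: 5.92
tool_pos: [0.5162, -0.1063, 0.2505]
eef_rot: [0.994, -0.11, 0.0, -0.0]
contact_force: [2.3, 3.0, -0.5]
opening: 0.125
```

servo_tool(deltas=[{"dx":0,"dy":0.02,"dz":0,"ax":0,"ay":0,"az":0,"hand":5},{"dx":0,"dy":0.02,"dz":0,"ax":0,"ay":0,"az":0,"hand":5}])

```text
clock: 6.18
tool_pos: [0.5162, -0.1065, 0.2505]
eef_rot: [0.994, -0.11, 0.0, -0.001]
contact_force: [2.6, 5.2, -0.7]
opening: 0.126
```

servo_tool(deltas=[{"dx":0,"dy":0.02,"dz":0,"ax":0,"ay":0,"az":0,"hand":5},{"dx":0,"dy":0.02,"dz":0,"ax":0,"ay":0,"az":0,"hand":5}])

```text
clock: 6.42
tool_pos: [0.516, -0.1073, 0.2505]
eef_rot: [0.994, -0.109, 0.0, -0.001]
contact_force: [2.9, 6.1, -0.5]
opening: 0.122
```

```bash
python3 -c "
from h import *
w=tow(-.0443,-.141);delta([*w,.25]);snap('wrist','w5');crop('w5',60,0,380,250,2.4,'w5c')"
```

```text
d [-0.    -0.045  0.008] a [-0.019 -0.003  0.014] t 6.425 pos m [-0.0443 -0.1437  0.2505] F [ 2.86  6.14 -0.46] open 10.8
```

View pics/w5c.png

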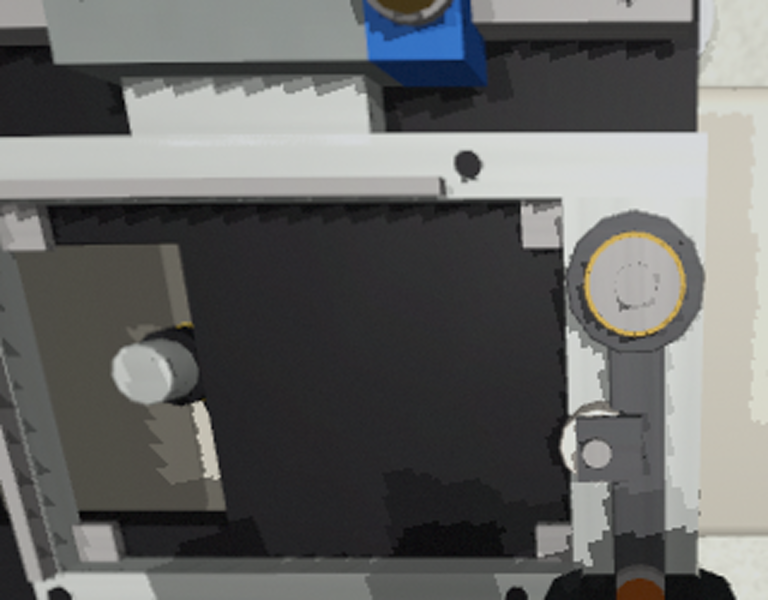

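servo_tool(deltas=[{"dx":0.001,"dy":0.04,"dz":0,"ax":0,"ay":0,"az":0,"hand":5},{"dx":0.004,"dy":0.08,"dz":0,"ax":0,"ay":0,"az":0,"hand":5},{"dx":0.008,"dy":0.12,"dz":0,"ax":0,"ay":0,"az":0,"hand":5},{"dx":0.008,"dy":0.12,"dz":0,"ax":0,"ay":0,"az":0,"hand":5}], newtons=40)

```text
clock: 6.98
tool_pos: [0.5152, -0.1124, 0.2505]
eef_rot: [0.994, -0.108, 0.0, -0.002]
contact_force: [3.5, 10.1, 0.5]
opening: 0.126
```

servo_tool(deltas=[{"dx":0.005,"dy":0.03,"dz":0,"ax":0,"ay":0,"az":0,"hand":5},{"dx":0.012,"dy":0.07,"dz":0,"ax":0,"ay":0,"az":0,"hand":5},{"dx":0.012,"dy":0.07,"dz":0,"ax":0,"ay":0,"az":0,"hand":5}])

```text
clock: 7.35
tool_pos: [0.5145, -0.1161, 0.2504]
eef_rot: [0.994, -0.108, -0.0, -0.002]
contact_force: [1.3, 10.2, 1.3]
opening: 0.117
```

```bash
python3 -c "
from h import *
w=tow(-.0397,-.167);delta([*w,.25]);snap('wrist','w6');snap('side','d6');crop('w6',60,0,380,250,2.4,'w6c')"
```

```text
d [0.067 0.24  0.006] a [-0.045  0.011  0.045] t 7.35 pos m [-0.0438 -0.1526  0.2504] F [ 1.35 10.18  1.33] open 10.3
```

View pics/w6.png

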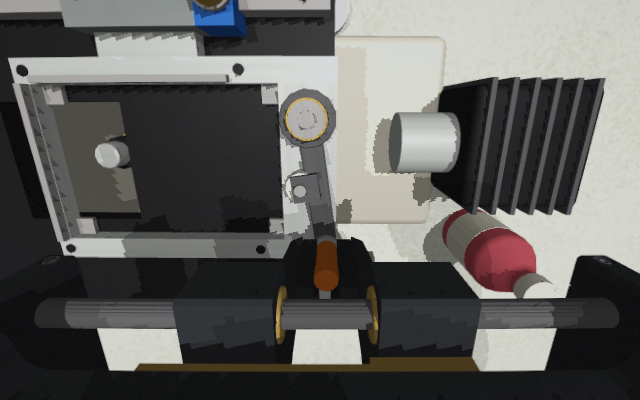

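servo_tool(deltas=[{"dx":0.01,"dy":0.04,"dz":0,"ax":0,"ay":0,"az":0,"hand":5},{"dx":0.02,"dy":0.08,"dz":0,"ax":0,"ay":0,"az":0,"hand":5},{"dx":0.03,"dy":0.11,"dz":0,"ax":0,"ay":0,"az":0,"hand":5},{"dx":0.03,"dy":0.11,"dz":0,"ax":0,"ay":0,"az":0,"hand":5}])

```text
clock: 7.95
tool_pos: [0.5142, -0.1187, 0.2503]
eef_rot: [0.994, -0.106, -0.002, -0.005]
contact_force: [-0.3, 18.8, 4.0]
opening: 0.123
```

servo_tool(deltas=[{"dx":0.01,"dy":0.03,"dz":0,"ax":0,"ay":0,"az":0,"hand":5},{"dx":0.02,"dy":0.06,"dz":0,"ax":0,"ay":0,"az":0,"hand":5},{"dx":0.02,"dy":0.06,"dz":0,"ax":0,"ay":0,"az":0,"hand":5}])

```text
clock: 8.32
tool_pos: [0.5142, -0.1195, 0.2502]
eef_rot: [0.994, -0.105, -0.003, -0.007]
contact_force: [-1.7, 23.8, 6.9]
opening: 0.119
```

```bash
python3 -c "
from h import *
w=tow(-.0400,-.1673);delta([*w,.25])"
```

```text
d [0.055 0.189 0.   ] a [-0.122  0.065  0.101] t 8.325 pos m [-0.0434 -0.156   0.2502] F [-1.71 23.85  6.88] open 10.5
```

```bash
python3 -c "
from h import *
snap('wrist','w7');snap('side','d7');crop('w7',200,150,440,320,3.3,'w7c');crop('d7',260,150,360,230,7,'d7c');print(r.get_state()['moment'])"
```

```text
[5.1755142  0.21041477 0.29073718]
```

View pics/w7c.png

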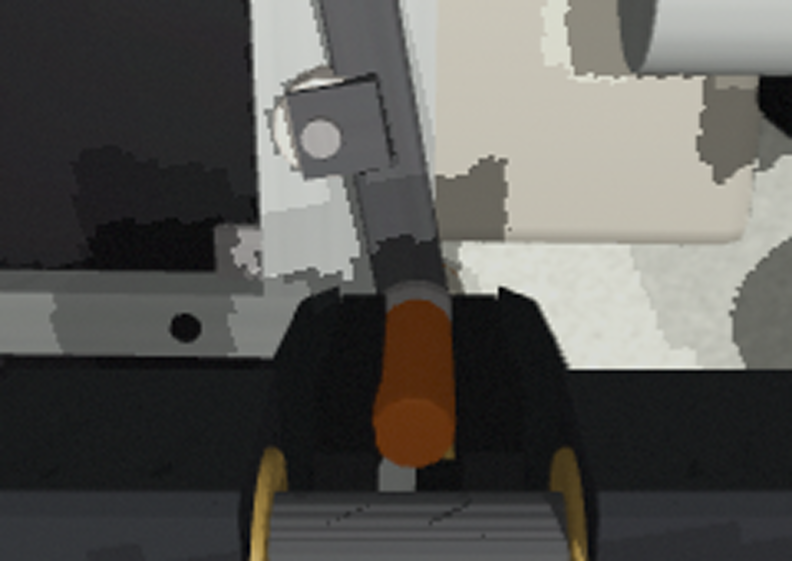

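View pics/d7c.png

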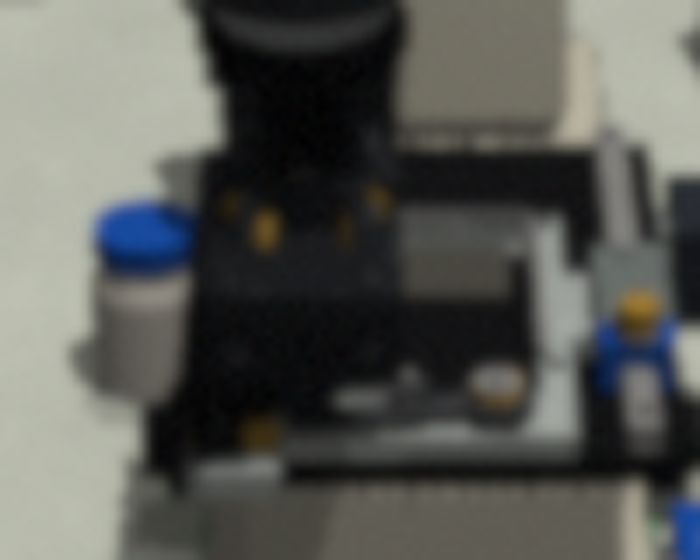

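servo_tool(deltas=[{"dx":0,"dy":-0.06,"dz":0,"ax":0,"ay":0,"az":0,"hand":8},{"dx":-0.01,"dy":-0.12,"dz":0,"ax":0,"ay":0,"az":0,"hand":8},{"dx":-0.01,"dy":-0.14,"dz":0,"ax":0,"ay":0,"az":0,"hand":14},{"dx":-0.01,"dy":-0.14,"dz":0,"ax":0,"ay":0,"az":0,"hand":14}])

```text
clock: 8.93
tool_pos: [0.5141, -0.119, 0.2502]
eef_rot: [0.994, -0.109, -0.003, -0.002]
contact_force: [-3.2, 9.4, 4.9]
opening: 0.159
```

```bash
python3 -c "
from h import *
w=tow(-.0400,-.1673);delta([*w,.25])"
```

```text
d [0.059 0.196 0.002] a [-0.03   0.057  0.028] t 8.925 pos m [-0.0436 -0.1555  0.2502] F [-3.17  9.45  4.91] open 14.0
```

servo_tool(deltas=[{"dx":0,"dy":-0.03,"dz":-0.05,"ax":0,"ay":0,"az":0,"hand":15},{"dx":0.03,"dy":-0.03,"dz":-0.12,"ax":0,"ay":0,"az":0,"hand":15},{"dx":0.06,"dy":-0.03,"dz":-0.18,"ax":0,"ay":0,"az":0,"hand":15},{"dx":0.06,"dy":-0.03,"dz":-0.18,"ax":0,"ay":0,"az":0,"hand":14}])

```text
clock: 9.43
tool_pos: [0.5184, -0.1192, 0.2603]
eef_rot: [0.994, -0.109, -0.002, -0.001]
contact_force: [-0.2, 5.7, -1.4]
opening: 0.163
```

```bash
python3 -c "
from h import *
w=tow(-.0380,-.1673);delta([*w,.261]);snap('wrist','w8');crop('w8',200,120,440,300,3.3,'w8c')"
```

```text
d [ 0.022  0.208 -0.013] a [-0.021  0.049  0.016] t 9.425 pos m [-0.0393 -0.1548  0.2603] F [-0.23  5.75 -1.41] open 14.3
```

View pics/w8c.png

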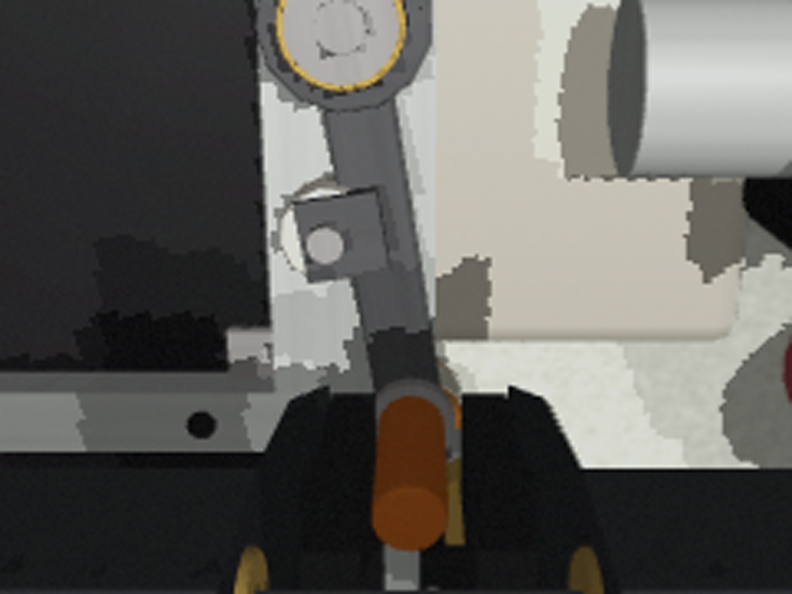

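servo_tool(deltas=[{"dx":0.005,"dy":0.05,"dz":-0.02,"ax":0,"ay":0,"az":0,"hand":14},{"dx":0.01,"dy":0.09,"dz":-0.02,"ax":0,"ay":0,"az":0,"hand":14},{"dx":0.015,"dy":0.13,"dz":-0.02,"ax":0,"ay":0,"az":0,"hand":14},{"dx":0.015,"dy":0.13,"dz":-0.02,"ax":0,"ay":0,"az":0,"hand":14}])

```text
clock: 9.98
tool_pos: [0.5184, -0.1211, 0.2608]
eef_rot: [0.994, -0.107, -0.003, -0.005]
contact_force: [2.0, 18.3, -7.0]
opening: 0.156
```

```bash
python3 -c "
from h import *
w=tow(-.0380,-.1673);delta([*w,.261])"
```

```text
d [ 0.014  0.178 -0.005] a [-0.092  0.062  0.062] t 9.975 pos m [-0.0389 -0.1567  0.2608] F [ 2.01 18.27 -6.98] open 13.7
```

servo_tool(deltas=[{"dx":0.005,"dy":0.03,"dz":0,"ax":0,"ay":0,"az":0,"hand":14},{"dx":0.005,"dy":0.05,"dz":0,"ax":0,"ay":0,"az":0,"hand":14},{"dx":0.005,"dy":0.05,"dz":0,"ax":0,"ay":0,"az":0,"hand":14}])

```text
clock: 10.35
tool_pos: [0.5183, -0.1219, 0.2606]
eef_rot: [0.994, -0.106, -0.003, -0.006]
contact_force: [2.2, 23.1, -8.1]
opening: 0.158
```

```bash
python3 -c "
from h import *
w=tow(-.0380,-.1673);delta([*w,.261]);snap('wrist','w9');snap('scene','s9');snap('side','d9');crop('w9',200,0,440,300,2,'w9c');crop('s9',260,100,400,220,5,'s9c');crop('d9',260,150,360,230,7,'d9c')"
```

```text
d [ 0.013  0.164 -0.008] a [-0.116  0.068  0.081] t 10.35 pos m [-0.0389 -0.1575  0.2606] F [ 2.22 23.11 -8.05] open 13.9
```

View pics/w9.png

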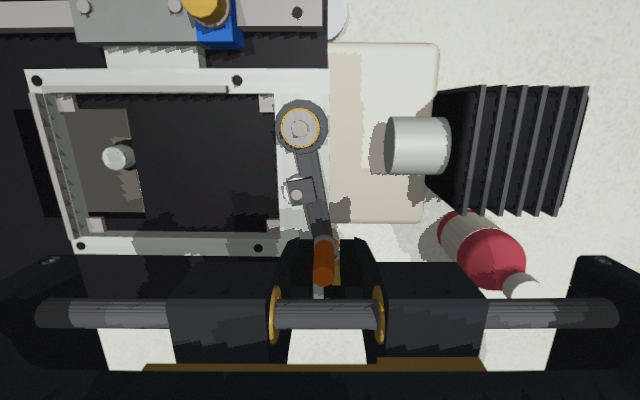

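View pics/s9c.png

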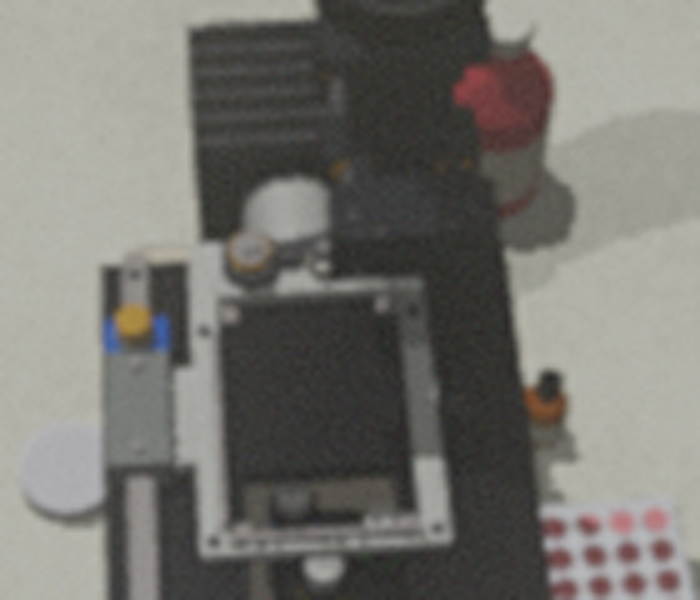

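View pics/d9c.png

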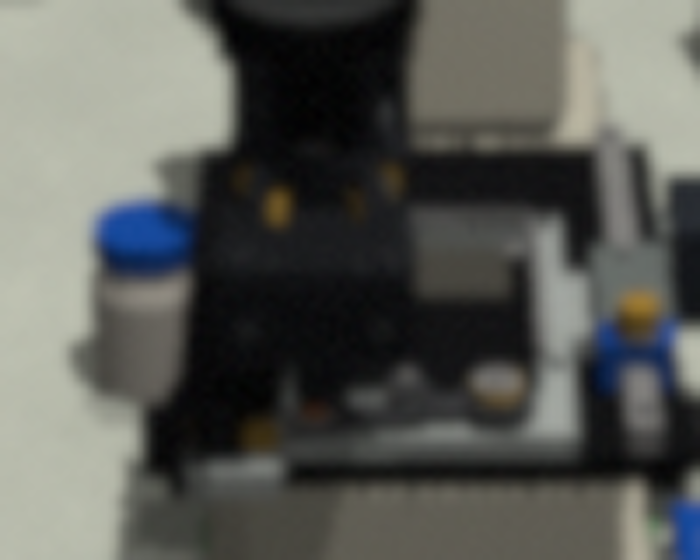

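```bash
python3 -c "
from h import *
print(r.get_state()['moment'])
m=load('w9')
for u,v in((299,127),(296,193),(322,272),(324,252),(337,272),(337,265),(336,280),(337,255),(338,245),(318,292),(230,45),(180,20)): print(u,v,m['p'][v,u],tom(pt(m,u,v)))
crop('w9',280,225,400,305,6.6,'w9c')"
```

```text
[ 4.5505588  -0.50760533 -0.00482019]
299 127 [177 175 173] [ 0.028  -0.1413  0.2297]
296 193 [173 169 167] [-0.0068 -0.139   0.2293]
322 272 [102  53  17] [-0.0398 -0.1538  0.2545]
324 252 [84 42 13] [-0.0366 -0.1545  0.2397]
337 272 [92 74 35] [-0.06   -0.1624  0.2212]
337 265 [77 60 26] [-0.0559 -0.1623  0.2199]
336 280 [92 73 32] [-0.0659 -0.1619  0.2211]
337 255 [75 77 75] [-0.0546 -0.1625  0.2094]
338 245 [114  71  32] [-0.1327 -0.1692  0.0376]
318 292 [91 92 90] [-0.0815 -0.1502  0.2116]
230 45 [15 33 66] [ 0.0682 -0.1045  0.2133]
180 20 [141 146 144] [ 0.0773 -0.0843  0.2232]
```

View pics/w9c.png

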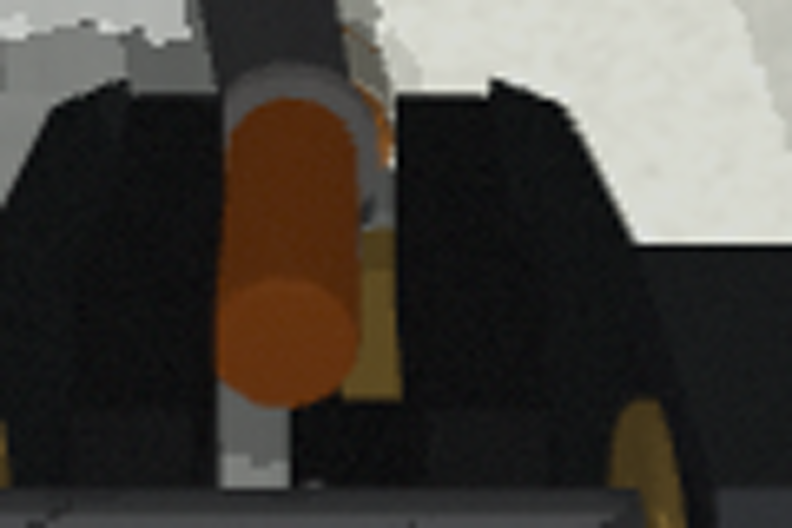

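servo_tool(deltas=[{"dx":0.005,"dy":0.03,"dz":0.02,"ax":0,"ay":0,"az":0,"hand":14},{"dx":0.005,"dy":0.03,"dz":0.02,"ax":0,"ay":0,"az":0,"hand":14}])

```text
clock: 10.75
tool_pos: [0.5178, -0.1284, 0.2604]
eef_rot: [0.994, -0.107, -0.002, -0.003]
contact_force: [0.4, 8.9, -1.4]
opening: 0.159
```

```bash
python3 -c "
from h import *
w=tow(-.0380,-.1673);delta([*w,.261]);s=r.get_state();print(s['q'].round(3),s['joint_torque'].round(1),s['moment'])
snap('wrist','w10');m=load('w10');crop('w10',280,225,400,305,6.6,'w10c')
a=cv2.imread('pics/w9.png');b=cv2.imread('pics/w10.png')
"
```

```text
d [-0.001  0.056 -0.01 ] a [-0.056  0.051  0.053] t 10.75 pos m [-0.038  -0.1639  0.2604] F [ 0.38  8.87 -1.44] open 14.1
[ 0.223  0.573 -0.101  1.844  0.073  0.733 -1.702] [  4.2 -46.    4.  -14.2   1.8  -0.2   0. ] [ 1.9277204  -0.04734089 -0.02619149]
```

View pics/w10c.png

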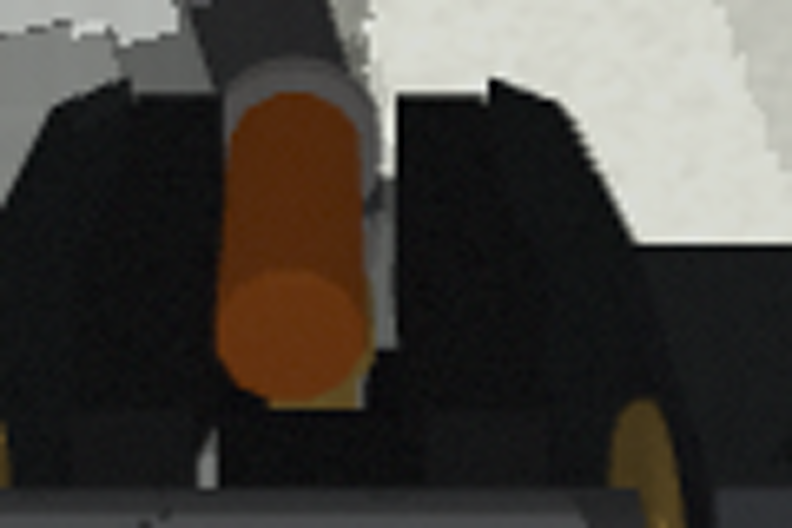

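servo_tool(deltas=[{"dx":0.01,"dy":0.03,"dz":0,"ax":0,"ay":0,"az":0,"hand":14},{"dx":0.015,"dy":0.06,"dz":0,"ax":0,"ay":0,"az":0,"hand":14},{"dx":0.015,"dy":0.06,"dz":0,"ax":0,"ay":0,"az":0,"hand":10},{"dx":0.015,"dy":0.06,"dz":0,"ax":0,"ay":0,"az":0,"hand":5},{"dx":0.015,"dy":0.06,"dz":0,"ax":0,"ay":0,"az":0,"hand":5}], newtons=25)

```text
clock: 11.42
tool_pos: [0.5181, -0.1345, 0.2604]
eef_rot: [0.994, -0.109, -0.002, -0.002]
contact_force: [1.0, 8.8, -2.7]
opening: 0.126
```

```bash
python3 -c "
from h import *
w=tow(-.0380,-.1673);delta([*w,.261])
snap('wrist','w11');snap('scene','s11');snap('side','d11');m=load('w11');crop('s11',230,90,410,240,4.4,'s11c')"
```

```text
d [-0.029 -0.041 -0.009] a [-0.036  0.035  0.024] t 11.425 pos m [-0.0363 -0.1697  0.2604] F [ 1.03  8.85 -2.71] open 11.1
```

View pics/w11.png

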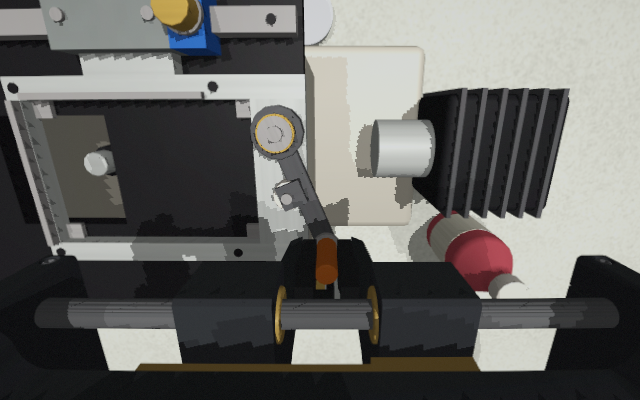

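View pics/s11c.png

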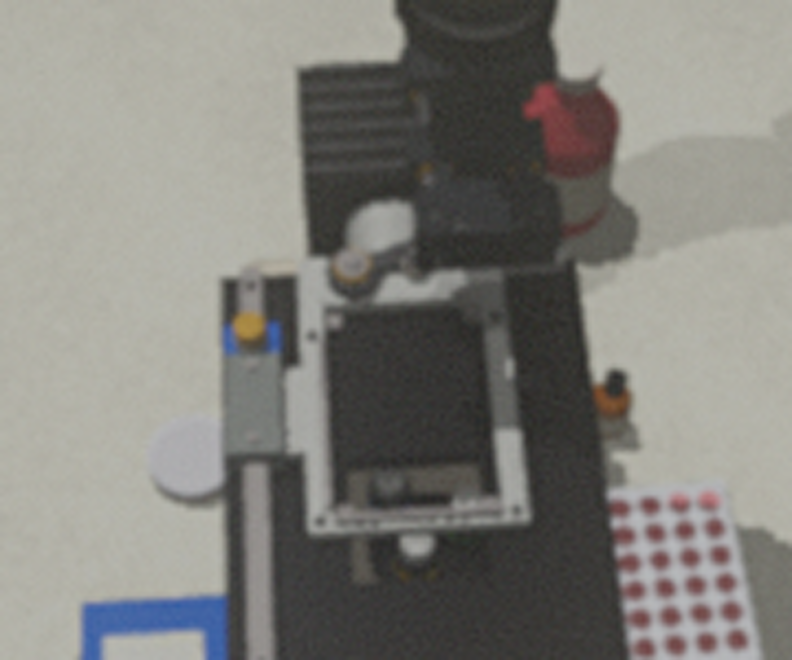

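View pics/d11.png

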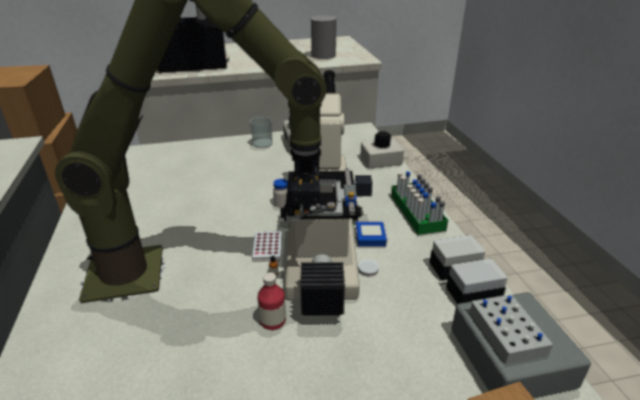

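```bash
python3 -c "
from h import *
for f,b in(('w1',(60,0,400,80)),):pass
crop('w11',120,0,240,80,6.6,'w11c')
m=load('w11');print('post',tom(pt(m,326,275)),'pivot',tom(pt(m,275,133)))
m=load('s11');m0=load('s0')
crop('s11',270,130,330,215,7,'s11s')
# scene blue stop centroid, before/after
for k in(m0,m):
    h=cv2.cvtColor(k['p'],cv2.COLOR_RGB2HSV);M=(h[...,0]>105)&(h[...,0]<125)&(h[...,1]>120)
    n,l,st,ce=cv2.connectedComponentsWithStats(M.astype(np.uint8))
    for i in range(1,n):
        if st[i,4]>20 and 270<ce[i,0]<320 and 100<ce[i,1]<220: print(st[i],ce[i],tom(atz(k,*ce[i],.215)))
    h2=(h[...,0]>18)&(h[...,0]<30)&(h[...,1]>120);n,l,st,ce=cv2.connectedComponentsWithStats(h2.astype(np.uint8))
    for i in range(1,n):
        if st[i,4]>12 and 270<ce[i,0]<300 and 100<ce[i,1]<220: print('screw',st[i],ce[i],tom(atz(k,*ce[i],.235)))
print(m0['pose'][:3,3],m['pose'][:3,3])
"
```

```text
post [-0.0384 -0.1682  0.2549] pivot [ 0.0279 -0.142   0.2299]
screw [283 162   7   5  29] [286.37931034 163.82758621] [ 0.0818 -0.1009  0.235 ]
screw [283 162   7   5  29] [286.37931034 163.79310345] [ 0.0818 -0.101   0.235 ]
[0.70292626 0.38081057 0.97841526] [0.70292626 0.38081057 0.97841526]
```

View pics/w11c.png

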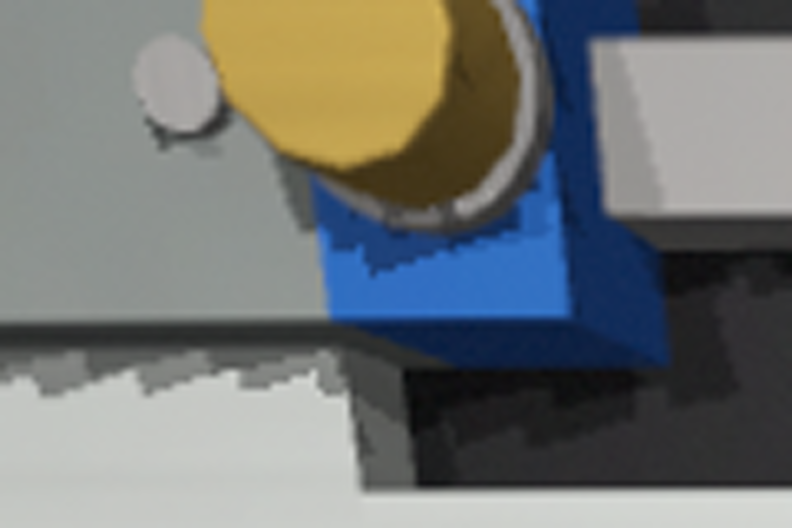

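View pics/s11s.png

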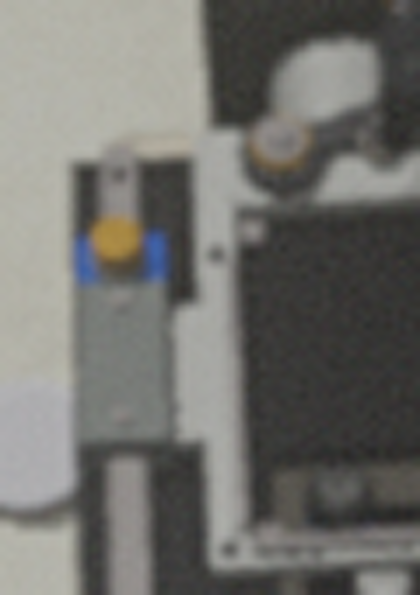

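servo_tool(deltas=[{"dx":0,"dy":0,"dz":0,"ax":0,"ay":0,"az":0,"hand":5},{"dx":0,"dy":0,"dz":0,"ax":0,"ay":0,"az":0,"hand":5},{"dx":0,"dy":0,"dz":0,"ax":0,"ay":0,"az":0,"hand":5}])

```text
clock: 11.95
tool_pos: [0.5181, -0.1345, 0.2604]
eef_rot: [0.994, -0.109, -0.002, -0.002]
contact_force: [1.0, 9.2, -2.5]
opening: 0.125
```

```bash
python3 -c "
from h import *
delta([.5,-.1,.26]);print(r.finish_job())"
```

```text
d [-0.419 -0.495  0.011] a [-0.036  0.035  0.025] t 11.95 pos m [-0.0363 -0.1697  0.2604] F [ 1.04  9.21 -2.47] open 11.0
the job is handed in; nothing more can be done
None
```

The plate holder is ready: the carriage is out against the blue stop and the clamp arm is held open past its click. I handed in at about 12 s with the fingers still gripping the orange post.

**How it went:** I gripped the post, slid the carriage about 46 mm until it touched the stop, then swung the arm back. At about 0.18 rad the push reached 24 N, more than the 16 N given. I suspected a fingertip was catching the pawl, so I eased off, raised the grip 10 mm and shifted it 4 mm. The second push still needed about 23 N before the click. I never confirmed the cause, but this stayed well under the 45 N at which the stop slips.

**Last checks:**
- **Clamp:** the wrist picture puts the arm at about 0.38 rad (click at 0.26, solid stop at 0.42). The tool was steady, with about 9 N on it.
- **Carriage and stop:** the bearing block sits flush on the stop, and the stop's thumbscrew is at the same pixel as at the start.
- **Bystanders:** I saw no contact with any of them and no sign they had moved in the pictures, but I did not measure their positions.

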